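Put the pewter stein fittings away by kind

TASK

Put the five loose pewter castings away: each goes into the long empty bay of the tray whose sample, fastened in the short bay at the far end, is of the same kind (steeple lids, low button lids, thumb lifts). Lay each one flat on the tray's floor, right way up, beside and not on top of any other, and set it down gently, since soft pewter dents when it is dropped. Leave the two painted steins that stand among them upright and where they are.

Things in the scene. Friction and masses are not known exactly. Their poses are not given: they have to be found in the camera images.
- steeple_1: Pewter steeple lid, one of two alike: 70 mm round rim, stepped spire 70 mm tall, 160 g. Lies flat; origin: centre of its underside, z up. A 12 mm wide hinge lug reaches 40 mm out along its +x. Grip its finial, an upright 18 mm cylinder from 50 to 64 mm above the underside (14 mm neck below it, from 41 mm up), at any gripper yaw.
- steeple_2: Pewter steeple lid, one of two alike: 70 mm round rim, stepped spire 70 mm tall, 160 g. Lies flat; origin: centre of its underside, z up. A 12 mm wide hinge lug reaches 40 mm out along its +x. Grip its finial, an upright 18 mm cylinder from 50 to 64 mm above the underside (14 mm neck below it, from 41 mm up), at any gripper yaw.
- button_1: Pewter button lid, one of two alike: 70 mm round rim, dome 16 mm high, 37 mm tall in all, 120 g. Lies flat; origin: centre of its underside, z up. A 12 mm wide hinge lug reaches 40 mm out along its +x. Grip the button on its crown, an upright 18 mm cylinder from 22 to 34 mm above the underside (14 mm neck below it), at any gripper yaw.
- button_2: Pewter button lid, one of two alike: 70 mm round rim, dome 16 mm high, 37 mm tall in all, 120 g. Lies flat; origin: centre of its underside, z up. A 12 mm wide hinge lug reaches 40 mm out along its +x. Grip the button on its crown, an upright 18 mm cylinder from 22 to 34 mm above the underside (14 mm neck below it), at any gripper yaw.
- thumb_1: Pewter thumb lift, 70 g: flat strap 66 mm long (x, -34 to +32 mm), 22 mm wide, 7 mm thick, with a 34 mm cross barrel, 12 mm thick, at +x and an upright baluster 42 mm tall. Lies flat; origin: underside, below the baluster, z up. Grip the baluster's head, an upright 18 mm cylinder from 22 to 36 mm above the underside (12 mm neck below), at any gripper yaw.
- tray_steeple: Fixed plywood tray for steeple lids; a sample of them is fastened in its short far bay. 292 x 112 mm, 6 mm walls 20 mm tall, floor 5 mm thick. Origin: on the table under the centre of the empty stock bay, x towards the sample. Stock bay inside: x -95 to +95, y -50 to +50 mm, room for two lids in line along x. Sample bay: x +101 to +185 mm, sample at x +143, not to be moved.
- tray_button: Fixed plywood tray for button lids; a sample of them is fastened in its short far bay. 292 x 112 mm, 6 mm walls 20 mm tall, floor 5 mm thick. Origin: on the table under the centre of the empty stock bay, x towards the sample. Stock bay inside: x -95 to +95, y -50 to +50 mm, room for two lids in line along x. Sample bay: x +101 to +185 mm, sample at x +143, not to be moved.
- tray_thumb: Fixed plywood tray for thumb lifts; a sample of them is fastened in its short far bay. 292 x 112 mm, 6 mm walls 20 mm tall, floor 5 mm thick. Origin: on the table under the centre of the empty stock bay, x towards the sample. Stock bay inside: x -95 to +95, y -50 to +50 mm, room for two lids in line along x. Sample bay: x +101 to +185 mm, sample at x +143, not to be moved.
- stein_1: White painted stein (handled mug), open at the top, 95 mm tall, 74 mm across, handle reaching 68 mm from the axis along its own -x; a bystander to be left standing where it is. Origin: centre of its underside.
- stein_2: White painted stein (handled mug), open at the top, 95 mm tall, 74 mm across, handle reaching 68 mm from the axis along its own -x; a bystander to be left standing where it is. Origin: centre of its underside.
Things that resemble listed ones, but are neither listed nor needed, are in the scene too. Leave any turquoise look-alike of the thumb_1 alone.

How it is judged:
At the end, for the whole second after the job is handed in: Both steeple lids, both button lids and the thumb lift lie in the stock bay of the tray of their own kind: origin within the bay's inner walls and 2 to 9 mm above the table (on the 5 mm floor), upright within 0.1 rad, released and at rest (x of steeple_1 in the frame of tray_steeple between -0.095 and 0.095 m and y of steeple_1 in the frame of tray_steeple between -0.05 and 0.05 m and z of steeple_1 in the frame of tray_steeple between 0.002 and 0.009 m and angle between each of steeple_1, steeple_2, button_1, button_2, thumb_1's own z axis and vertical below 0.1 rad and linear speed of each of steeple_1, steeple_2, button_1, button_2, thumb_1 below 0.02 m/s and angular speed of each of steeple_1, steeple_2, button_1, button_2, thumb_1 below 0.2 rad/s and x of steeple_2 in the frame of tray_steeple between -0.095 and 0.095 m and y of steeple_2 in the frame of tray_steeple between -0.05 and 0.05 m and z of steeple_2 in the frame of tray_steeple between 0.002 and 0.009 m and x of button_1 in the frame of tray_button between -0.095 and 0.095 m and y of button_1 in the frame of tray_button between -0.05 and 0.05 m and z of button_1 in the frame of tray_button between 0.002 and 0.009 m and x of button_2 in the frame of tray_button between -0.095 and 0.095 m and y of button_2 in the frame of tray_button between -0.05 and 0.05 m and z of button_2 in the frame of tray_button between 0.002 and 0.009 m and x of thumb_1 in the frame of tray_thumb between -0.095 and 0.095 m and y of thumb_1 in the frame of tray_thumb between -0.05 and 0.05 m and z of thumb_1 in the frame of tray_thumb between 0.002 and 0.009 m); the robot touches nothing.
It fails at once if a casting is dropped or thrown: it moves faster than 0.7 m/s while the fingers do not hold it ((linear speed of steeple_1 above 0.7 m/s and contact force between steeple_1 and the fingers below 0.05 N) or (linear speed of steeple_2 above 0.7 m/s and contact force between steeple_2 and the fingers below 0.05 N) or (linear speed of button_1 above 0.7 m/s and contact force between button_1 and the fingers below 0.05 N) or (linear speed of button_2 above 0.7 m/s and contact force between button_2 and the fingers below 0.05 N) or (linear speed of thumb_1 above 0.7 m/s and contact force between thumb_1 and the fingers below 0.05 N)).
It fails at once if a painted stein is shifted more than 20 mm or tipped over (distance of any of stein_1, stein_2 from where it was at the start of the episode above 0.02 m or angle between any of stein_1, stein_2's own z axis and vertical above 0.3 rad).
It also fails if it takes over 120 s, if anything falls off the work surface, if the arm or the gripper's body presses on something with over 40 N, if the wrist force passes 120 N, or if a joint passes its speed limit or range.

ROBOT

A 6-joint arm with a two-finger parallel gripper is mounted at the origin on the work surface. World frame = base frame: x ahead of the robot, y to its left, z up, the work surface at z = 0. Lengths are in m, angles in rad, forces in N, time in s.
With the tool pointing down it reaches from about 0.25 to 0.8 m from the base axis. Payload 8.5 kg.
Tool frame: the origin (TCP) lies midway between the tips of the shut fingers; the grasp point (between the pads) lies 19 mm behind it; z points along the fingers, y is the line along which they close (so a half turn about z gives the same grasp; the last joint's range is limited). The gripper opens to 85 mm and grips with 20 to 120 N. Pads are 22 mm wide; open, the fingers measure 114 mm over their backs; the gripper's body (76 mm by 85 mm) begins 54 mm behind the grasp point. The pads swing forward as they close: fully open they stand 13 mm farther back than shut.
Start: joints at [-1.321, 0.238, -0.013, 1.319, 0, 1.571], TCP at [0.13, -0.509, 0.231] pointing down, gripper open.
Joint ranges: [-2.66, 2.66], [-1.03, 1.9], [-1.14, 1.46], [-1.82, 2.27], [-1.45, 1.34], [-3.14, 3.14]. Speed limits (rad/s): [2.22, 2.22, 2.79, 3.14, 3.14, 3.14].

INTERFACE

Orientations are given as a rotation vector (axis times angle).
In Python, from bench import arm, optics, job gives the robot as it stands. The module is installed in compiled form; this text tells all that it offers. Calls block until the motion is done:
- arm.goto(position, orientation): joint-space move of the TCP to a pose.
- arm.move_l(position, rotation=None, speed=0.15): straight line of the TCP; rotation=None keeps the orientation; speed is the mean speed in m/s.
- arm.goto_joints(angles): joint-space move.
- arm.move_gripper(opening): finger opening in m; the grip force is fixed at half the most; returns when the fingers have stopped.
- arm.pause(seconds).
- arm.inverse_kinematics(position, orientation): joint angles nearest the present ones, or None.
- arm.read_state(): the state.
- optics.snapshot(name): name is "scene" or "side" or "wrist"; returns (picture, depth): 420x560x3 uint8, red, green, blue; 420x560 float32, m along the optical axis (not along the pixel's ray), 0 where there is no reading.
- optics.camera_info(name): a dict with "fovy" (degrees; the focal length in pixels is half the picture's height over the tangent of half this angle, whatever the lens; pixels are square), "cx", "cy" (the principal point, pixels), "pose" (4x4, takes a point from camera to world coordinates). Camera axes: x right, y up, looking along -z (the intrinsics and any distortion apply to the point x, -y, -z); pixel columns grow to the right and rows downward; lengths in m; the calibration is good to about 2 mm. A picture is of the moment at which its call begins: read the wrist's pose just before it. camera_info takes no time and is no camera call; for the wrist camera it gives the pose at the moment of the call.
A pose or a line that the arm cannot do raises arm.Unreachable and nothing moves.
- job.finish_job(): hands the job in; it is judged then, once.
The state is a dict: "t": time; "q": joint angles; "qd": joint speeds; "joint_torque": joint torques, N m; "tool_pos": TCP position; "ee_rot": TCP orientation; "wrist_force": force on the tool from outside, world axes, zero at the start; "torque": the same for the moment, N m; "gripper_width": finger opening in m; "gripper_force": force on a finger pad.
Only numpy, scipy, OpenCV 4.12 (cv2) and the standard library are available. Lean on these libraries where they do the work, as an engineer would, in place of code of your own. Each camera call takes 0.05 s, during which the arm holds its last target. There are 200 camera calls.

## Working session

There is one attempt and no reset: what is moved stays moved. The work goes in short steps, each a Python script; the robot and the scene stay as the last script left them, time stands still between calls to the robot, and variables do not carry over. Pictures are saved under pics/ and viewed, at most 14 in all, crops included, and the job is handed in when it is done.

```bash
mkdir -p pics; cat > h.py <<'E'
import numpy as np, cv2
from bench import arm, optics, job
def snap(n,f):
    inf=optics.camera_info(n); p,d=optics.snapshot(n)
    cv2.imwrite('pics/%s.png'%f,p[:,:,::-1]); np.savez('pics/%s.npz'%f,p=p,d=d,pose=inf['pose'],cx=inf['cx'],cy=inf['cy'],fovy=inf['fovy'])
    return inf
def cloud(f):
    z=np.load('pics/%s.npz'%f); d=z['d']; F=210/np.tan(np.radians(z['fovy'])/2)
    v,u=np.mgrid[:420,:560]
    P=np.stack([(u-z['cx'])/F*d,-(v-z['cy'])/F*d,-d,np.ones_like(d)],-1)@z['pose'].T
    P[d==0]=np.nan
    return z['p'],P[...,:3]
E
python3 - <<'E'
from h import *
for n in ['scene','side','wrist']:
    i=snap(n,n+'0'); print(n,{k:(np.round(v,3).tolist()) if not isinstance(v,str) else v for k,v in i.items()})
s=arm.read_state(); print(s['tool_pos'],s['ee_rot'],s['t'],s['gripper_width'])
E
```

```text
scene {'fovy': 50.494, 'cx': 275.451, 'cy': 208.63, 'pose': [[0.741, -0.57, 0.356, 0.797], [0.672, 0.622, -0.402, -0.353], [0.008, 0.537, 0.844, 0.886], [0.0, 0.0, 0.0, 1.0]]}
side {'fovy': 46.964, 'cx': 278.407, 'cy': 209.066, 'pose': [[-0.993, 0.067, -0.092, 0.305], [-0.114, -0.577, 0.809, 1.11], [0.001, 0.814, 0.581, 0.821], [0.0, 0.0, 0.0, 1.0]]}
wrist {'fovy': 58.782, 'cx': 283.973, 'cy': 204.121, 'pose': [[0.246, 0.919, 0.309, 0.208], [-0.969, 0.235, 0.076, -0.489], [-0.003, -0.318, 0.948, 0.372], [0.0, 0.0, 0.0, 1.0]]}
[ 0.12973455 -0.50839245  0.23083087] [-3.11601109e+00 -3.91291597e-01  1.95706010e-04] 0.15 0.08513044019744134
```

View pics/scene0.png

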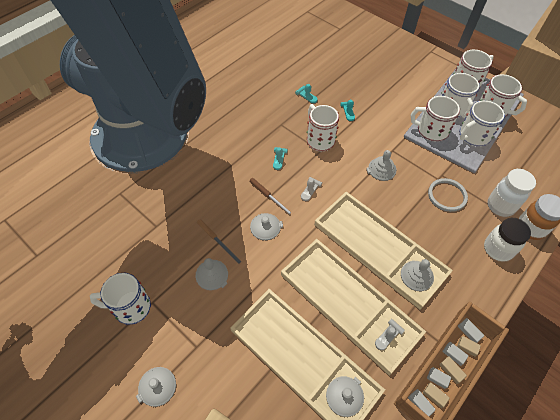

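View pics/side0.png

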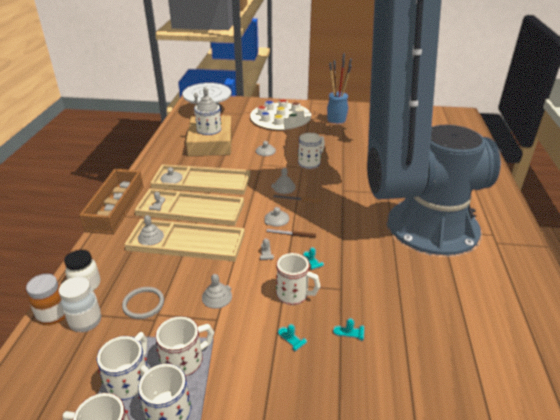

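The scene picture shows the pewter castings. Steeples are at (382,165) and (212,270, in shadow), buttons at (265,226) and (157,385). The pewter thumb lift is at (311,188), and the three turquoise look-alikes at (307,93), (348,110) and (280,157) stay put. Painted steins stand at (322,128) and (125,298). The trays, from the top, are steeple (sample 418,273), thumb (388,333) and button (345,396). Next I measure them and view one enlarged crop.

```bash
cat > m.py <<'E'
from h import *
p,P=cloud('scene0'); ps,Ps=cloud('side0')
cv2.imwrite('pics/crop1.png',cv2.resize(p[135:300,180:420,::-1],None,fx=3.3,fy=3.3,interpolation=2))
def rep(n,P,u,v,lo,hi,r=30):
    # top cap: points within height band near pixel
    w=P[max(0,v-r):v+r,max(0,u-r):u+r].reshape(-1,3); c=np.nanmedian(P[v-1:v+2,u-1:u+2].reshape(-1,3),0)
    w=w[(w[:,2]>lo)&(w[:,2]<hi)&(np.hypot(*(w[:,:2]-c[:2]).T)<.06)]
    (x,y),rad=cv2.minEnclosingCircle(w[:,:2].astype(np.float32)) if len(w) else ((0,0),0)
    print(n,'px',c.round(3),'N',len(w),'mean',w.mean(0).round(4),'circ',round(x,4),round(y,4),round(rad,4),'zmax',w[:,2].max().round(3))
S={'st1':(382,165),'st2':(212,270),'bu1':(265,226),'bu2':(157,385),'th':(311,188),'sampS':(418,273),'sampT':(388,333),'sampB':(345,396)}
D={'st1':(215,292),'st2':(284,180),'bu1':(277,215),'bu2':(265,148),'th':(266,249),'sampS':(150,230),'sampT':(157,200),'sampB':(171,175)}
for nm,S_,P_ in (('scene',S,P),('side',D,Ps)):
    print(nm)
    for n,(u,v) in S_.items():
        lo=.046 if 's' in n.lower()[0] and n in('st1','st2','sampS') else .019
        rep(n,P_,u,v,lo,.09)
        if n[0] in 'sb' and n[:2] in('st','bu'): rep(n+' rim',P_,u,v,.003,.09)
for n,u,v in (('table',230,330),('stein1',322,115),('stein2',122,285)): print(n,P[v,u].round(3))
# wood tray rims: z 0.012..0.028
b=(P[...,2]>.017)&(P[...,2]<.024)&(p[...,0]>170)
for n,(u0,u1,v0,v1) in {}.items(): pass
E
python3 m.py
```

```text
scene
st1 px [0.544 0.322 0.033] N 68 mean [0.5422 0.3323 0.0619] circ 0.5422 0.3349 0.0098 zmax 0.071
st1 rim px [0.544 0.322 0.033] N 610 mean [0.5451 0.3234 0.0235] circ 0.5439 0.3215 0.0597 zmax 0.071
st2 px [ 0.444 -0.149  0.04 ] N 84 mean [ 0.4378 -0.1492  0.0642] circ 0.435 -0.1476 0.0097 zmax 0.072
st2 rim px [ 0.444 -0.149  0.04 ] N 854 mean [ 0.4443 -0.1516  0.023 ] circ 0.4451 -0.1481 0.0587 zmax 0.072
bu1 px [0.444 0.012 0.017] N 66 mean [0.4402 0.0154 0.0333] circ 0.4412 0.0184 0.0117 zmax 0.04
bu1 rim px [0.444 0.012 0.017] N 691 mean [0.4427 0.0143 0.0124] circ 0.4429 0.0128 0.0589 zmax 0.04
bu2 px [ 0.533 -0.371  0.033] N 102 mean [ 0.5266 -0.3728  0.0349] circ 0.5217 -0.3738 0.0124 zmax 0.041
bu2 rim px [ 0.533 -0.371  0.033] N 1247 mean [ 0.5281 -0.3735  0.0126] circ 0.5323 -0.3716 0.0589 zmax 0.041
th px [0.454 0.161 0.014] N 61 mean [0.4509 0.1612 0.0357] circ 0.4503 0.1632 0.0096 zmax 0.046
sampS px [0.764 0.133 0.041] N 111 mean [0.7633 0.1415 0.0647] circ 0.7634 0.1443 0.0106 zmax 0.079
sampT px [ 0.789 -0.013  0.042] N 387 mean [ 0.7889 -0.0162  0.026 ] circ 0
[... 747 characters left out ...]
.04
bu2 px [ 0.52  -0.364  0.018] N 32 mean [ 0.5198 -0.3679  0.03  ] circ 0.5224 -0.3704 0.0124 zmax 0.039
bu2 rim px [ 0.52  -0.364  0.018] N 210 mean [ 0.5185 -0.3595  0.0131] circ 0.5223 -0.3628 0.0572 zmax 0.039
th px [0.443 0.171 0.017] N 58 mean [0.4439 0.169  0.0342] circ 0.4433 0.1686 0.0085 zmax 0.046
sampS px [0.752 0.156 0.04 ] N 73 mean [0.7571 0.1494 0.063 ] circ 0.7588 0.1471 0.01 zmax 0.077
sampT px [0.785 0.001 0.03 ] N 187 mean [0.7845 0.0079 0.0255] circ 0.7846 0.0013 0.06 zmax 0.051
sampB px [ 0.787 -0.143  0.024] N 177 mean [ 0.7899 -0.1412  0.0238] circ 0.7879 -0.1436 0.0595 zmax 0.045
table [ 0.551 -0.206  0.003]
stein1 [0.348 0.328 0.063]
stein2 [ 0.337 -0.295  0.045]
```

```bash
python3 - <<'E'
from h import *
a=np.load('pics/scene0.npz')['p']
cv2.imwrite('pics/crop2.png',cv2.resize(a[190:420,220:460,::-1],None,fx=2.6,fy=2.6,interpolation=2))
E
```

```text
(no output)
```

View pics/crop1.png

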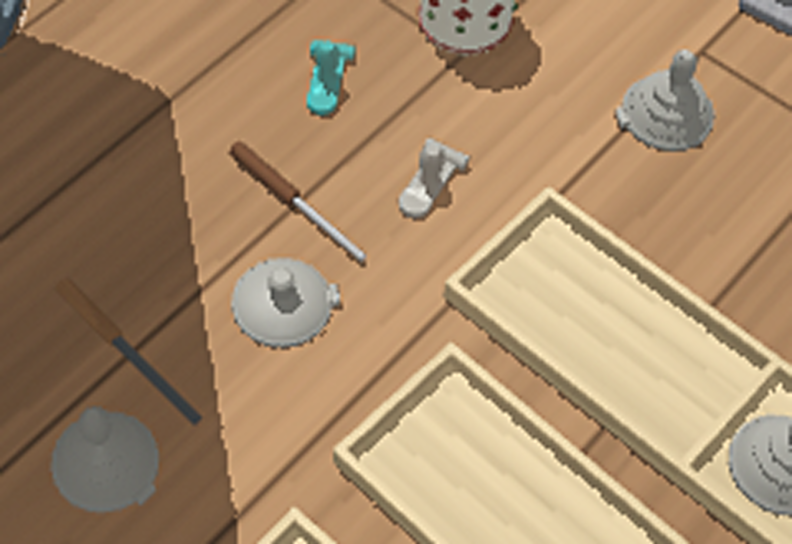

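View pics/crop2.png

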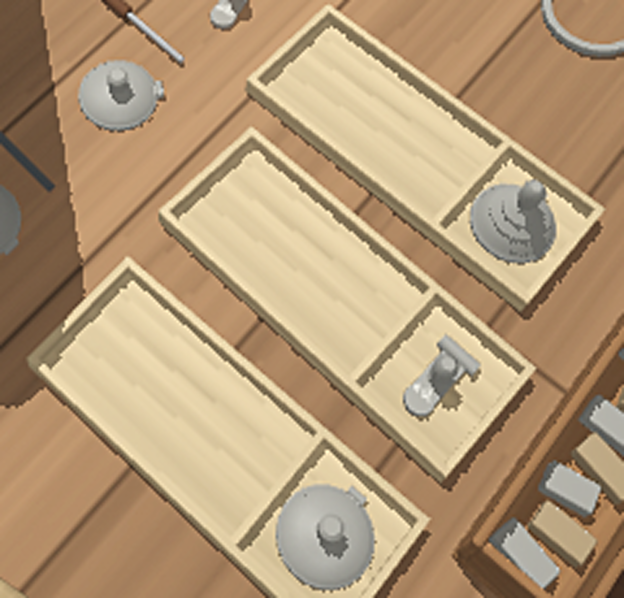

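Crop 1 shows the pewter thumb lift, head at scene (311,180). It is grey, unlike the turquoise one at (279,152), and its 46 mm height fits. In the same crop are button 1 and steeple 1 on the right, and steeple 2 in shadow. Crop 2 confirms the samples as steeple in the top tray, thumb in the middle and button at the bottom. Next I fit the trays.

```bash
cat > t.py <<'E'
from h import *
def trays():
    out={}
    for f,seeds in (('scene0',{'S':(365,225),'T':(330,275),'B':(285,335)}),('side0',{'S':(200,240),'T':(205,208),'B':(215,180)})):
        p,P=cloud(f); hsv=cv2.cvtColor(p,cv2.COLOR_RGB2HSV).astype(int)
        for n,(u,v) in seeds.items():
            ref=hsv[v,u]; c=np.nan_to_num(P[v,u])
            m=(P[...,2]>.016)&(P[...,2]<.026)&(abs(hsv[...,0]-ref[0])<9)&(hsv[...,1]<ref[1]+35)&(hsv[...,1]>40)
            k,l=cv2.connectedComponents((m).astype(np.uint8))
            d=np.hypot(P[...,0]-c[0],P[...,1]-c[1])
            m&=d<.24
            ids=np.bincount(l[m]); best=ids.argmax()
            w=P[...,:2][l==best].astype(np.float32)
            (cx,cy),(a,b),ang=cv2.minAreaRect(w)
            if a<b: a,b=b,a; ang+=90
            an=np.radians((ang+90)%180-90)
            s=np.array([np.cos(an),np.sin(an)])
            out[f,n]=(np.array([cx,cy]),s); o=np.array([cx,cy])-s*.045
            print(f,n,'seed',c.round(3),'rect',round(cx,4),round(cy,4),'size',round(a,3),round(b,3),'ang',an.round(3),'stock origin',o.round(4),'sample',(o+.143*s).round(4),len(w))
trays()
E
python3 t.py
```

```text
scene0 S seed [0.607 0.175 0.003] rect 0.6649 0.1489 size 0.293 0.115 ang -0.036 stock origin [0.6199 0.1505] sample [0.7628 0.1454] 1253
scene0 T seed [0.625 0.021 0.006] rect 0.6926 0.0003 size 0.292 0.114 ang -0.053 stock origin [0.6477 0.0027] sample [ 0.7905 -0.0049] 1486
scene0 B seed [ 0.639 -0.14   0.003] rect 0.6975 -0.1499 size 0.292 0.114 ang -0.007 stock origin [ 0.6525 -0.1496] sample [ 0.7955 -0.1506] 1550
side0 S seed [0.626 0.139 0.005] rect 0.6617 0.1485 size 0.294 0.12 ang -0.026 stock origin [0.6167 0.1496] sample [0.7597 0.146 ] 787
side0 T seed [ 0.646 -0.004  0.007] rect 0.6617 0.1485 size 0.294 0.12 ang -0.026 stock origin [0.6167 0.1496] sample [0.7597 0.146 ] 787
side0 B seed [ 0.651 -0.158  0.006] rect 0.6893 0.0008 size 0.295 0.122 ang -0.064 stock origin [0.6444 0.0037] sample [ 0.7871 -0.0055] 658
```

The tray fits match the 292 x 112 size from both cameras. I start with button_2, the casting nearest the arm.

```bash
cat > pp.py <<'E'
from h import *
TR={'S':(.6183,.150,-.031),'T':(.646,.003,-.058),'B':(.651,-.149,-.010)}
H=.19
def rot(x,y):
    a=(np.arctan2(y,x)+np.pi/2)/2
    return np.array([-np.pi*np.cos(a),-np.pi*np.sin(a),0])
def pick(x,y,z):
    r=rot(x,y)
    arm.goto([x,y,H],r); arm.move_gripper(.05)
    arm.move_l([x,y,z],speed=.15); arm.move_gripper(0)
    s=arm.read_state(); print('grip',round(s['gripper_width'],4),round(s['gripper_force'],1),'t',round(s['t'],2))
    if not .014<s['gripper_width']<.022: raise SystemExit('bad grip')
    arm.move_l([x,y,H],speed=.15)
    s=arm.read_state(); print('lifted',round(s['gripper_width'],4),s['wrist_force'].round(2) if hasattr(s['wrist_force'],'round') else s['wrist_force'])
def place(tray,tx,z,ty=0):
    ox,oy,a=TR[tray]; x=ox+tx*np.cos(a)-ty*np.sin(a); y=oy+tx*np.sin(a)+ty*np.cos(a)
    arm.move_l([x,y,H],rot(x,y),speed=.25)
    arm.move_l([x,y,z+.03],speed=.15); arm.move_l([x,y,z+.006],speed=.04)
    arm.pause(.2); print('down f',np.round(arm.read_state()['wrist_force'],1))
    arm.move_gripper(.045); arm.move_l([x,y,H],speed=.15)
    print('t',round(arm.read_state()['t'],2))
E
python3 - <<'E'
from pp import *
pick(.522,-.372,.020); place('B',.047,.020)
snap('scene','s1')
E
```

```text
grip 0.0152 58.6 t 3.83
lifted 0.0154 [ 0.51 -0.46 -2.4 ]
down f [-3.2  1.1  3.2]
t 10.06
```

View pics/s1.png

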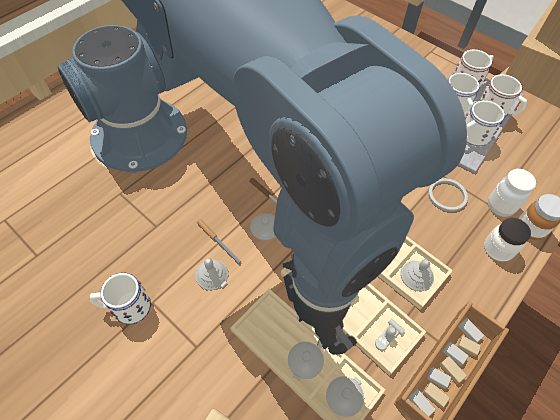

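The picture shows button_2 lying in the stock bay at (305,360), beside the sample at (345,395). Stein 2 has not moved (127,298). I carry on with the rest.

```bash
python3 - <<'E'
from pp import *
pick(.4335,-.1455,.045); place('S',.047,.045)
pick(.438,.0197,.020); place('B',-.047,.020)
pick(.539,.336,.045); place('S',-.047,.045)
pick(.447,.166,.019); place('T',0,.019)
arm.goto([.13,-.45,.25],rot(.13,-.45))
snap('scene','s2'); snap('side','d2'); print(arm.read_state()['t'])
E
```

```text
grip 0.0154 58.4 t 12.89
lifted 0.0154 [ 0.19 -0.07 -1.14]
down f [-0.6  0.1  1.7]
t 18.99
grip 0.0152 58.5 t 21.94
lifted 0.0153 [-0.52 -0.21 -1.7 ]
down f [ 0.6 -0.1 -0.3]
t 27.98
grip 0.0153 58.6 t 31.52
lifted 0.0158 [ 0.38 -0.35 -1.68]
down f [-2.3 -1.3  2.6]
t 36.87
grip 0.0156 58.4 t 39.36
lifted 0.0159 [ 0.07 -1.   -0.68]
down f [-0.2  0.1  0.3]
t 45.51
48.0583
```

View pics/s2.png

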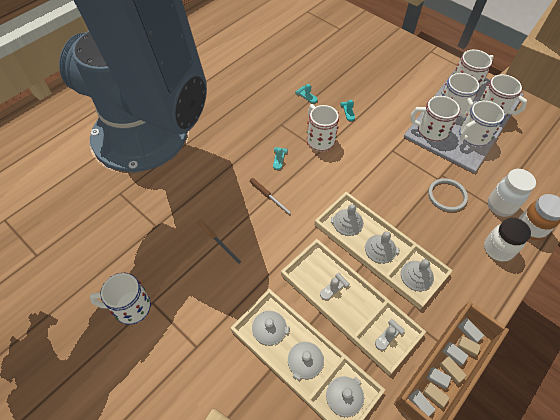

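```bash
python3 - <<'E'
from pp import *
p,P=cloud('s2'); p2,P2=cloud('d2')
def loc(W,lo,hi,c,r=.05):
    w=W.reshape(-1,3); w=w[(w[:,2]>lo)&(w[:,2]<hi)&(np.hypot(*(w[:,:2]-c).T)<r)]
    return (cv2.minEnclosingCircle(w[:,:2].astype(np.float32)),w[:,2].max().round(4)) if len(w) else None
for t,tx,lo in (('S',.047,.052),('S',-.047,.052),('S',.143,.052),('B',.047,.03),('B',-.047,.03),('B',.143,.03),('T',0,.03),('T',.143,.03)):
    ox,oy,a=TR[t]; c=np.array([ox+tx*np.cos(a),oy+tx*np.sin(a)])
    for W in (P,P2):
        q=loc(W,lo,.1,c,.03)
        if q:
            d=np.array(q[0][0])-[ox,oy]; print(t,tx,'in tray',(d[0]*np.cos(a)+d[1]*np.sin(a)).round(4),(-d[0]*np.sin(a)+d[1]*np.cos(a)).round(4),'r',round(q[0][1],4),'zmax',q[1])
E
```

```text
S 0.047 in tray 0.0496 -0.0036 r 0.0093 zmax 0.0777
S 0.047 in tray 0.0454 -0.0008 r 0.0098 zmax 0.0777
S -0.047 in tray -0.0459 0.0005 r 0.0098 zmax 0.0778
S -0.047 in tray -0.0499 0.0032 r 0.0087 zmax 0.0776
S 0.143 in tray 0.145 -0.0007 r 0.0095 zmax 0.0777
S 0.143 in tray 0.1384 0.0021 r 0.0105 zmax 0.0772
B 0.047 in tray 0.0488 -0.0007 r 0.0091 zmax 0.046
B 0.047 in tray 0.0444 0.0023 r 0.0096 zmax 0.0437
B -0.047 in tray -0.0454 -0.0023 r 0.0092 zmax 0.0455
B -0.047 in tray -0.0508 0.0034 r 0.0105 zmax 0.0452
B 0.143 in tray 0.1453 -0.001 r 0.0091 zmax 0.0459
B 0.143 in tray 0.1403 0.0041 r 0.0105 zmax 0.0443
T 0 in tray 0.0017 -0.0012 r 0.0092 zmax 0.0504
T 0 in tray -0.0028 0.0012 r 0.0095 zmax 0.0499
T 0.143 in tray 0.1457 0.0007 r 0.0101 zmax 0.0529
T 0.143 in tray 0.1391 0.0027 r 0.0119 zmax 0.0499
```

The picture shows all five castings flat in their own stock bays: steeples (348,218) and (381,246), thumb (334,288), buttons (269,326) and (305,358). Their top heights match the samples, and both steins stand where they were.

```bash
python3 -c "
from h import *
print(job.finish_job())"
```

```text
the job is handed in; nothing more can be done
None
```

All five castings are flat in the stock bays of their own trays, both painted steins are where they were, and the job was handed in at about 48 s of the 120 s; the hand-in call returned no verdict.

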